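Start the rinse behind the titrator's push-latch flap

TASK

Start a rinse on the titrator: press down the grey flap on its top (a yellow dot marks the place) and let go so that it pops open by itself, then press the green button under it fully down and let go, and finally push the flap over and down and press it fully home again so that it latches and stays flush when you let go. Pushing is all it takes: do not press the red button, and do not lift, shift or knock over any of the loose things on the bench or on the titrator.

Things in the scene. Friction and masses are not known exactly. Their poses are not given: they have to be found in the camera images.
- titrator: the bench titrator, a white and grey box 260 mm deep (x), 240 mm wide (y), 140 mm high, fixed to the bench. Origin at the centre of its underside; x points from its front (robot side, dark panel, green light) to its back, y to the left, z up. On its top stand two loose blue caps, 50 mm or more behind the hinge, and a fixed rack of three reagent tubes, 112 mm high, along the back
- flap (a joint): angle of the grey flap (rad): 0 = shut and latched, flush; positive = open, free edge up; 1.35 = fully open (77 degrees). Push-push latch: pressed in from 0 to its hard stop at -0.085 (5.5 mm down at the dot) and let go, it springs up to 1.35 by itself within 2 s. From fully open, pushed down past 0 to the same stop and let go, it comes back to 0 and stays. Stopping short of -0.075 may fail
- flap_press (a point): centre of the yellow dot, 20 mm across, on the outer face of the flap, a plate 81 mm (x) by 112 mm (y) by 6 mm in the front half of the titrator's top. The dot is 66 mm from the hinge line, 16 mm from the free edge, midway across, and moves with the flap. Shut, the spring needs 3 to 4 N at the dot, and at the stop the force rises steeply: press at under 50 mm/s and stop at about 9 N
- flap_hinge (a point): middle of the flap's hinge line, along its back edge, 3 mm below the titrator's top, 48 mm in front of its centre, parallel to its y axis; does not move. The free edge is 82 mm in front of it when shut (no rim there). To close the open flap, push its outer face over from the back (2 to 4 N) in an arc about the hinge; straight down on the free edge of the fully open flap it jams
- start (a joint): travel of the green button (m): 0 = up, 0.005 = fully down. It springs back; fully down takes 4 N
- start_top (a point): centre of the top of the green button, 20 mm across, standing 9 mm above its black collar, in the well under the flap, 52 mm in front of the hinge line, 14 mm below the titrator's top. The well is 116 mm wide (y), 84 mm long (x). Green and red button stand side by side across it, 52 mm apart, in either order; seen only with the flap open
- drain (a joint): travel of the red button (m): 0 = up, 0.005 = fully down. Must not be pressed
- drain_top (a point): centre of the top of the red button, same size and height as the green one
- cap_a: loose dark blue screw cap, 36 mm across, 22 mm high, on the titrator's top behind the flap; origin at the centre of its underside
- cap_b: another loose blue cap, the same
- beaker: loose glass beaker, 70 mm across, 95 mm high, on the bench to the left; origin at the centre of its underside
- jar: loose amber jar with a white lid, 56 mm across, 70 mm high, on the bench to the left; origin at the centre of its underside
- flask: loose white bottle with a red cap, 64 mm across, 160 mm high, on the bench to the right; origin at the centre of its underside
- dish: loose aluminium weighing dish, 64 mm across, 12 mm high, on the bench to the left; origin at the centre of its underside
Mind the look-alikes: they are no part of the job. Leave any purple look-alike of the beaker alone.

How it is judged:
On the way, in this order (a step that is already met when the one before it is completed fails the run):
1. the shut flap is pressed in against its latch (value of joint flap below -0.05 rad), for 0.02 s.
2. the flap has popped open, beyond 1.2 rad, without a finger on it (value of joint flap above 1.2 rad and contact force between each of the arm, the fingers and flap below 0.05 N), for 0.1 s.
3. the green button is pressed fully down (at least 4 of its 5 mm) with the flap open (value of joint start above 0.004 m and value of joint flap above 0.8 rad), for 0.05 s.
4. the flap is pressed in past its shut position again, the green button up (value of joint flap below -0.05 rad and value of joint start below 0.0015 m), for 0.02 s.
At the end, for the whole second after the job is handed in: The flap is latched shut and at rest, within 0.03 rad of flush, both buttons are up, and the caps, beaker, jar, bottle and dish stand upright within 20 mm of where they were (value of joint flap between -0.03 and 0.03 rad and velocity of joint flap below 0.05 rad/s and value of joint each of start, drain below 0.0015 m and distance of each of cap_a, cap_b, beaker, jar, flask, dish from where it was at the start of the episode below 0.02 m and angle between each of flask, beaker, jar's own z axis and vertical below 0.2 rad); the robot touches nothing.
It fails at once if the red button is pressed (3 mm or more) (value of joint drain above 0.003 m).
It fails at once if a loose thing is lifted, carried or pushed more than 20 mm, or knocked over (distance of any of cap_a, cap_b, beaker, jar, flask, dish from where it was at the start of the episode above 0.02 m or angle between any of flask, beaker, jar's own z axis and vertical above 0.5 rad).
It also fails if it takes over 48 s, if anything falls off the work surface, if the arm or the gripper's body presses on something with over 40 N, if the wrist force passes 120 N, or if a joint passes its speed limit or range.

ROBOT

A 7-joint arm with a two-finger parallel gripper is mounted at the origin on the work surface. World frame = base frame: x ahead of the robot, y to its left, z up, the work surface at z = 0. Lengths are in m, angles in rad, forces in N, time in s.
With the tool pointing down it reaches from about 0.4 to 0.85 m from the base axis. Payload 10.4 kg.
Tool frame: the origin (TCP) lies midway between the tips of the shut fingers; the grasp point (between the pads) lies 19 mm behind it (robot.pinch_z is the z of the grasp point in the tool frame, in m); z points along the fingers, y is the direction in which the jaws open and shut (so a half turn about z gives the same grasp; the last joint's range is limited). The gripper opens to 85 mm and grips with 20 to 120 N. Pads are 22 mm wide; open, the fingers measure 114 mm over their backs; the gripper's body (76 mm by 85 mm) begins 54 mm behind the grasp point. The pads swing forward as they close: fully open they stand 13 mm farther back than shut.
Start: joints at [-1.125, 0.332, -0.065, 1.46, 0.022, 1.35, -0.088], TCP at [0.282, 0.558, 0.231] pointing down, gripper open.
Joint ranges: [-2.6, 2.6], [-0.5, 2.12], [-1.47, 1.34], [0.16, 2.42], [-1.27, 4.41], [0.06, 2.06], [-2.6, 2.6]. Speed limits (rad/s): [2.22, 2.22, 2.79, 2.79, 3.14, 3.14, 3.14].

INTERFACE

Orientations are given as a unit quaternion [w, x, y, z].
In Python, from bench import robot, ungrasp, clamp, solver, telemetry, eyes, order gives the robot as it stands. Calls block until the motion is done:
- robot.movep(position, orientation): joint-space move of the TCP to a pose.
- robot.movel(position, rot=None, feed=0.15, f_stop=None): straight line of the TCP; rot=None keeps the orientation; feed is the mean speed in m/s. With f_stop (N) it stops when the force on the tool has changed by that much, and returns True; else False.
- robot.move_j(angles): joint-space move.
- ungrasp() and clamp(newtons=None): open the fingers fully, or close them until they stop; newtons is the grip in N (None keeps the last).
- robot.pause(seconds).
- solver.solve_ik(position, orientation): joint angles nearest the present ones, or None.
- telemetry.sense(): the state.
- eyes.read_camera(name): name is "scene" or "top" or "wrist"; returns a dict with "pixels" (480x640x3 uint8, blue, green, red), "fx", "fy", "cx", "cy" (pixels), "k1" (the pictures are not rectified: a ray, as slopes to the right and down, at radius r is drawn at 1 + k1 r^2 times it, then the intrinsics apply), "rvec" (rotation vector, rad) and "tvec" (3), from world to camera coordinates, as OpenCV has them. Camera axes: x right, y down, z forward; pixel columns grow to the right and rows downward; lengths in m; the calibration is good to about 2 mm. A picture is of the moment at which its call begins. There is no depth.
A pose or a line that the arm cannot do raises robot.IKError and nothing moves.
- order.finish_job(): hands the job in, once; it reports no verdict.
The state is a dict: "time_s": time; "joints": joint angles; "qd": joint speeds; "tau": joint torques, N m; "eef_pos": TCP position; "orientation": TCP orientation; "force": force on the tool from outside, world axes, zero at the start; "wrist_torque": the same for the moment, N m; "grip_width": finger opening in m.
Only numpy, scipy, OpenCV 4.12 (cv2) and the standard library are available. Lean on these libraries where they do the work, as an engineer would, in place of code of your own. Each camera call takes 0.05 s, during which the arm holds its last target.

## Working session

There is one attempt and no reset: what is moved stays moved. The work goes in short steps, each a Python script; the robot and the scene stay as the last script left them, time stands still between calls to the robot, and variables do not carry over. Pictures are saved under pics/ and viewed, and the job is handed in when it is done.

```bash
ls; mkdir -p pics
python3 - <<'E'
from bench import robot, telemetry, eyes
import cv2,numpy as np
for n in ["scene","top","wrist"]:
    d=eyes.read_camera(n); cv2.imwrite(f"pics/{n}0.png",d["pixels"])
    R=cv2.Rodrigues(np.array(d["rvec"]))[0]
    print(n,d["fx"],d["fy"],d["cx"],d["cy"],d["k1"],-R.T@np.array(d["tvec"]).ravel(), R[2])
s=telemetry.sense();print({k:np.round(v,3) for k,v in s.items()})
E
```

```text
pics
scene 444.7775018747437 444.7775018747437 317.0219791926244 239.3203299795174 0.03845228149582679 [ 1.02302331 -0.09500084  0.87700636] [-0.53036388  0.13048845 -0.83766754]
top 493.97224605292695 493.97224605292695 310.9054806838282 241.0553986370481 0.011370324105053115 [0.34562888 0.02801646 1.05200866] [ 0.21550614  0.01619296 -0.97636822]
wrist 423.803700238261 423.803700238261 314.82156975427995 236.11668312794754 -0.020708442420138848 [0.20707703 0.59466099 0.37304403] [ 0.29299112 -0.14910047 -0.94441795]
{'time_s': np.float64(0.15), 'joints': array([-1.125,  0.333, -0.065,  1.461,  0.022,  1.35 , -0.089]), 'qd': array([-0.   , -0.001, -0.001, -0.003,  0.001, -0.002,  0.001]), 'tau': array([ 1.0000e-03, -6.2583e+01,  4.9000e-02, -3.9185e+01,  1.6000e-02,
        8.0000e-03,  0.0000e+00]), 'eef_pos': array([0.282, 0.557, 0.231]), 'orientation': array([-0.   ,  0.232,  0.973, -0.001]), 'force': array([0.826, 0.344, 0.237]), 'wrist_torque': array([-0.009,  0.048, -0.011]), 'grip_width': np.float64(0.085)}
```

View pics/scene0.png

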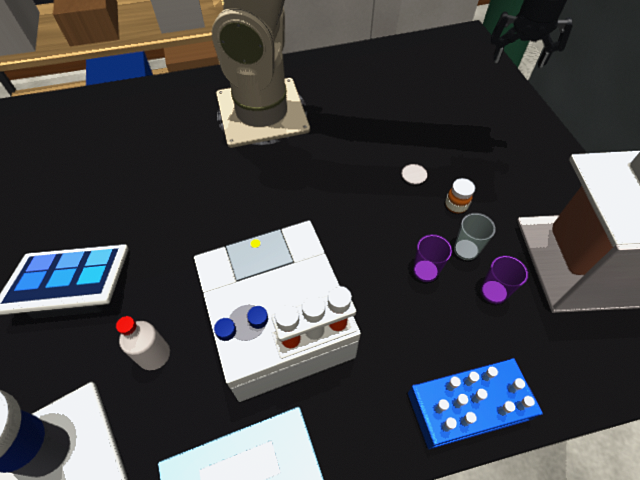

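View pics/top0.png

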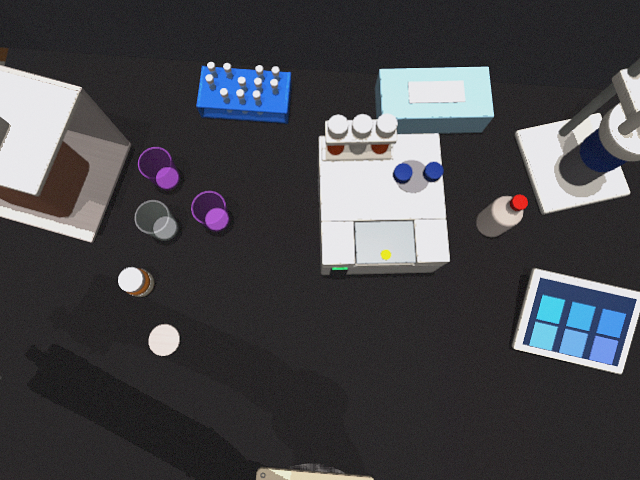

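The top view shows the titrator, with the yellow dot at about (386,255) and the flap at about (357–415, 222–263). The blue caps are at (403,173) and (433,171). The scene view shows the dot at (256,243). Next I measure the dot, the flap outline and the titrator's yaw.

```bash
cat > h.py <<'E'
import cv2,numpy as np
def cam(d):
    R=cv2.Rodrigues(np.array(d["rvec"],float))[0]; t=np.array(d["tvec"],float).ravel(); return R,t
def ray(d,uv):
    R,t=cam(d); K=np.array([[d["fx"],0,d["cx"]],[0,d["fy"],d["cy"]],[0,0,1]])
    p=cv2.undistortPoints(np.array([[uv]],float),K,np.array([d["k1"],0,0,0.]))[0,0]
    v=R.T@np.array([p[0],p[1],1.]); return -R.T@t, v/np.linalg.norm(v)
def onz(d,uv,z):
    c,v=ray(d,uv); return c+v*(z-c[2])/v[2]
def tri(d1,a,d2,b):
    c1,v1=ray(d1,a);c2,v2=ray(d2,b)
    s=np.linalg.lstsq(np.stack([v1,-v2],1),c2-c1,rcond=None)[0]
    p,q=c1+s[0]*v1,c2+s[1]*v2; return (p+q)/2,np.linalg.norm(p-q)
def proj(d,P):
    K=np.array([[d["fx"],0,d["cx"]],[0,d["fy"],d["cy"]],[0,0,1]])
    return cv2.projectPoints(np.array([P],float),np.array(d["rvec"],float),np.array(d["tvec"],float),K,np.array([d["k1"],0,0,0.]))[0][0,0]
def blobs(px,lo,hi,amin=15):
    m=cv2.inRange(cv2.cvtColor(px,cv2.COLOR_BGR2HSV),lo,hi)
    n,l,s,c=cv2.connectedComponentsWithStats(m); return [(c[i].round(1),s[i].tolist()) for i in range(1,n) if s[i,4]>=amin]
E
python3 - <<'E'
from bench import eyes
from h import *
T=eyes.read_camera("top");S=eyes.read_camera("scene")
Y=((22,120,120),(35,255,255))
bt=blobs(T["pixels"],*Y);bs=blobs(S["pixels"],*Y);print(bt,bs)
for d,b,n in((T,bt,'top'),(S,bs,'scene')):
    for c,s in b: print(n,c,s[4],onz(d,c,.14))
# flap region by colour: bluish grey
for n,d in(("top",T),("scene",S)):
    px=d["pixels"]; 
    p=(386,240) if n=="top" else (262,258)
    print(n,px[p[1],p[0]], cv2.cvtColor(px,cv2.COLOR_BGR2HSV)[p[1],p[0]], px[p[1],p[0]+45])
for n,d,(x0,y0,w,h) in(("top",T,(300,100,170,190)),("scene",S,(180,210,200,195))):
    cv2.imwrite(f"pics/{n}_crop.png",cv2.resize(d["pixels"][y0:y0+h,x0:x0+w],None,fx=3,fy=3,interpolation=cv2.INTER_CUBIC))
E
```

```text
[(array([385.5, 254.2]), [381, 250, 10, 10, 77])] [(array([255. , 243.1]), [251, 239, 9, 9, 66])]
top [385.5 254.2] 77 [ 0.53248754 -0.0985882   0.14      ]
scene [255.  243.1] 66 [ 0.53320186 -0.10037413  0.14      ]
top [216 214 210] [100   7 216] [235 233 233]
scene [216 209 198] [102  21 216] [221 227 228]
```

View pics/top_crop.png

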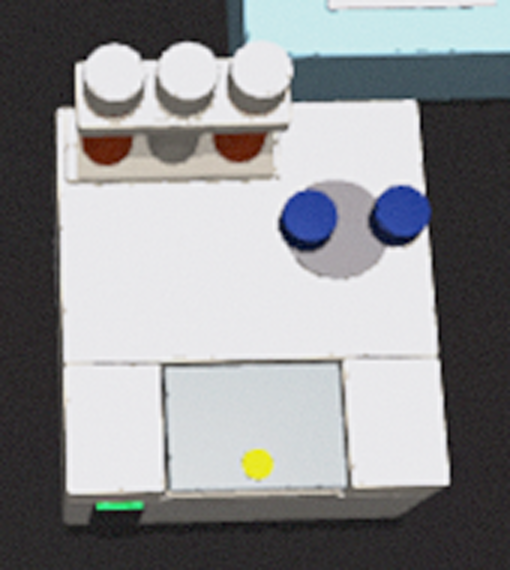

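View pics/scene_crop.png

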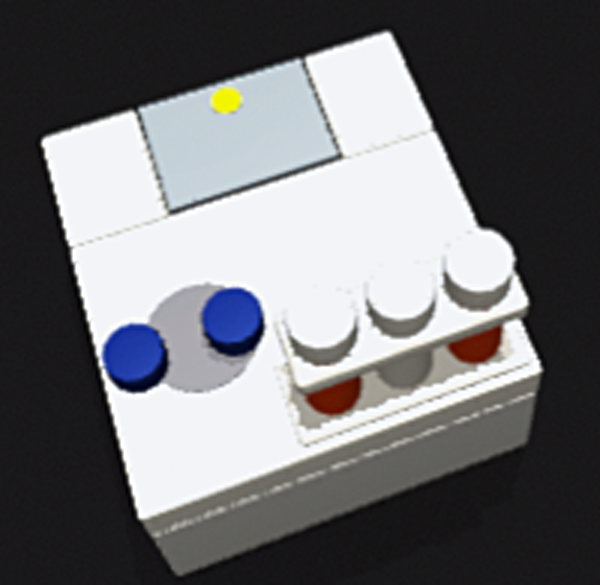

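The crops show the shut flap: in the top view its back corners are at about (354,221) and (414,220), and its front corners at about (356,263) and (416,262). Next I compute the yaw, the hinge and the caps.

Run:
```python
from bench import eyes
from h import *
T=eyes.read_camera("top");S=eyes.read_camera("scene")
o=lambda u,v:onz(T,(300+u/3,100+v/3),.14)
s=lambda u,v:onz(S,(180+u/3,210+v/3),.14)
def yaw(l,r): d=l-r; return np.degrees(np.arctan2(-d[0],d[1]))
for n,f,pts in(("top",o,[(163,363),(342,361),(168,490),(347,487),(62,361),(438,356),(70,493),(448,485),(57,107),(417,100)]),
             ("scene",s,[(341,157),(170,212),(303,58),(138,107),(434,132),(71,245),(389,31),(42,140),None,(140,517)])):
    P=[f(*p) if p else None for p in pts]
    for nm,i in(("flap back",0),("flap front",2),("crease",4),("front edge",6),("back",8)):
        if P[i] is None: print(n,nm,P[i+1].round(4));continue
        print(n,nm,P[i].round(4),P[i+1].round(4),"len",np.linalg.norm(P[i]-P[i+1]).round(4),"yaw",yaw(P[i],P[i+1]).round(2))
    if n=="top": a=P[9]-P[7]
    else: a=P[9]-P[7]
    print("side yaw",np.degrees(np.arctan2(a[1],a[0])),np.linalg.norm(a))
B=((105,150,60),(125,255,255))
for n,d in(("top",T),("scene",S)):
    for c,st in blobs(d["pixels"],*B,amin=150): print(n,c,st,onz(d,c,.155).round(3))
```

```text
top flap back [ 0.5924 -0.0365  0.14  ] [ 0.6024 -0.1499  0.14  ] len 0.1138 yaw 5.07
top flap front [ 0.5108 -0.0443  0.14  ] [ 0.5213 -0.1556  0.14  ] len 0.1117 yaw 5.39
top crease [0.5888 0.0277 0.14  ] [ 0.6104 -0.2106  0.14  ] len 0.2392 yaw 5.19
top front edge [0.5042 0.0165 0.14  ] [ 0.5275 -0.2183  0.14  ] len 0.236 yaw 5.65
top back [0.7616 0.0436 0.14  ] [ 0.7848 -0.1935  0.14  ] len 0.2382 yaw 5.57
side yaw 5.509800552821031 0.2585057849279122
scene flap back [ 0.5956 -0.0367  0.14  ] [ 0.6065 -0.1484  0.14  ] len 0.1122 yaw 5.54
scene flap front [ 0.5144 -0.044   0.14  ] [ 0.5243 -0.1564  0.14  ] len 0.1128 yaw 5.04
scene crease [0.5931 0.0255 0.14  ] [ 0.6132 -0.2104  0.14  ] len 0.2368 yaw 4.89
scene front edge [0.5079 0.0171 0.14  ] [ 0.5333 -0.2196  0.14  ] len 0.238 yaw 6.12
scene back [ 0.7874 -0.1932  0.14  ]
side yaw 5.921419620856237 0.25549511145973114
top [244.1  96.4] [196, 66, 95, 58, 3681] [0.827 0.198 0.155]
top [597.2 164.3] [582, 155, 31, 17, 207] [ 0.736 -0.493  0.155]
top [433.7 170.4] [425, 162, 19, 17, 245] [ 0.7   -0.181  0.155]
top [402.8 172. ] [394, 164, 18, 17, 244] [ 0.692 -0.122  0.155]
top [611.  322.5] [593, 307, 37, 31, 702] [ 0.436 -0.503  0.155]
scene [115.   67.9] [86, 52, 60, 34, 1503] [-0.076 -0.349  0.155]
scene [ 52.4 278.8] [2, 249, 115, 54, 2626] [ 0.523 -0.47   0.155]
scene [256.9 315.1] [248, 306, 19, 19, 290] [ 0.691 -0.124  0.155]
scene [224.1 327.4] [215, 318, 20, 20, 305] [ 0.699 -0.182  0.155]
scene [472.8 403.2] [408, 358, 135, 91, 5823] [0.921 0.173 0.155]
```

Both views agree: dot at (0.533, −0.0995, 0.14), yaw about 5.4°, hinge at about (0.5987, −0.093, 0.137). The flap lengths and widths match the stated sizes. The caps start about 75 mm behind the hinge. I write a pose helper in titrator coordinates, check IK for every stage, then press.

```bash
cat >> h.py <<'E'
from scipy.spatial.transform import Rotation as Ro
YAW=np.radians(5.4); HX=np.array([0.5329,-0.0995])+0.066*np.array([np.cos(YAW),np.sin(YAW)])
def P(f,l,z):  # f: in front of hinge, l: left, z: above titrator top
    c,s=np.cos(YAW),np.sin(YAW); return [HX[0]-f*c-l*s, HX[1]-f*s+l*c, .14+z]
def Q(t=0.):   # tilt deg: body leans to the front
    r=Ro.from_euler('z',YAW)*Ro.from_euler('y',-t,degrees=True)*Ro.from_quat([0,1,0,0])
    q=r.as_quat(); return [q[3],q[0],q[1],q[2]]
E
python3 - <<'E'
from bench import solver
from h import *
for n,p,q in[("above",P(.068,0,.06),Q()),("dot",P(.068,0,-.006),Q()),("high",P(.1,0,.2),Q()),("btnL",P(.046,.026,-.02),Q(28)),("btnR",P(.046,-.026,-.02),Q(28)),("btn up",P(.08,.026,.12),Q(28)),("behind",P(-.035,0,.065),Q()),("behind up",P(-.035,0,.18),Q())]:
    s=solver.solve_ik(p,q); print(n,np.round(p,3),None if s is None else np.round(s,2))
E
```

```text
above [ 0.531 -0.1    0.2  ] [-0.48  0.18  0.65  1.76 -0.11  1.24  1.87]
dot [ 0.531 -0.1    0.134] [-0.45  0.25  0.63  1.84 -0.16  1.11  1.91]
high [ 0.499 -0.103  0.34 ] [-0.58  0.01  0.71  1.61 -0.01  1.52  1.8 ]
btnL [ 0.55  -0.072  0.12 ] [-0.89 -0.09  0.99  2.23 -0.04  0.48  1.81]
btnR [ 0.555 -0.124  0.12 ] [-1.06 -0.04  1.31  2.2  -0.27  0.51  2.13]
btn up [ 0.517 -0.075  0.26 ] [-0.82 -0.46  0.74  2.12  0.37  0.9   1.45]
behind [ 0.633 -0.09   0.205] [-0.35  0.41  0.55  1.48 -0.22  1.31  1.89]
behind up [ 0.633 -0.09   0.32 ] [-0.36  0.37  0.6   1.3  -0.21  1.53  1.88]
```

Run:
```python
from bench import *
from h import *
clamp(20)
robot.movep(P(.1,0,.2),Q()); robot.movep(P(.068,0,.03),Q())
s=telemetry.sense();print(s["time_s"],np.round(s["eef_pos"],4),np.round(P(.068,0,.03),4),np.round(s["force"],2),s["grip_width"])
for n in("top","wrist","scene"): cv2.imwrite(f"pics/{n}1.png",eyes.read_camera(n)["pixels"])
a=cv2.imread("pics/scene1.png")[150:390,160:400];b=cv2.imread("pics/wrist1.png")
cv2.imwrite("pics/c1.png",np.hstack([cv2.resize(a,(480,480)),cv2.resize(b[:,80:560],(320,320)) if 0 else cv2.copyMakeBorder(cv2.resize(b,(320,240)),0,240,0,0,0)]))
```

```text
4.3333 [ 0.5316 -0.0997  0.1713] [ 0.5309 -0.0997  0.17  ] [ 1.02 -0.57  1.06] -0.0002021870099195943
```

View pics/c1.png

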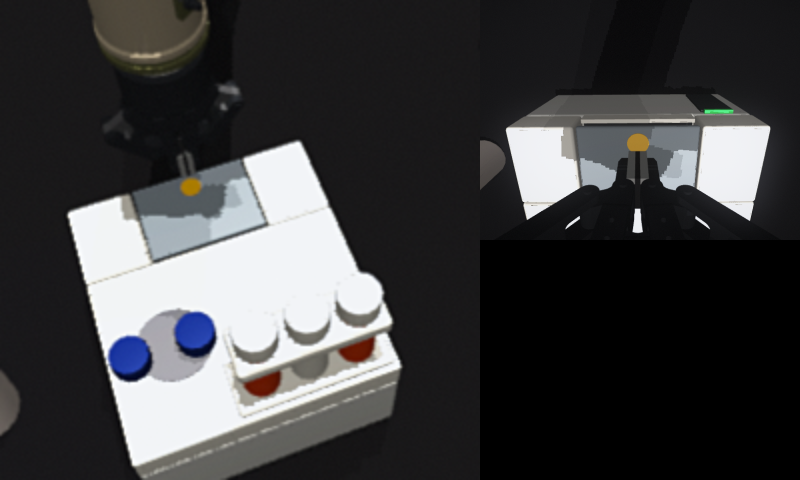

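The scene crop shows the slim shut tips 30 mm over the yellow dot at about (190,186), and the wrist view shows them centred across the flap. Pressing now, then releasing.

Run:
```python
from bench import *
from h import *
robot.movel(P(.068,0,.006),feed=.08)
s0=telemetry.sense()
r=robot.movel(P(.068,0,-.012),feed=.02,f_stop=9.5)
s=telemetry.sense();print(r,s["time_s"],np.round(s0["eef_pos"],4),np.round(s["eef_pos"],4),np.round(s["force"],2),np.round(s0["force"],2))
robot.movel(P(.072,0,.02),feed=.1)
robot.movel(P(.15,0,.14),feed=.2)
robot.pause(.8)
print(telemetry.sense()["time_s"])
T=eyes.read_camera("top");S=eyes.read_camera("scene");W=eyes.read_camera("wrist")
for n,d in(("top",T),("scene",S),("wrist",W)): cv2.imwrite(f"pics/{n}2.png",d["pixels"])
cv2.imwrite("pics/c2.png",np.hstack([cv2.resize(T["pixels"][180:300,320:440],(480,480)),cv2.copyMakeBorder(cv2.resize(W["pixels"],(320,240)),0,240,0,0,0)]))
cv2.imwrite("pics/c2s.png",cv2.resize(S["pixels"][170:390,180:380],None,fx=2.5,fy=2.5))
```

```text
True 5.5167 [ 0.5305 -0.0998  0.1455] [ 0.5311 -0.0997  0.1357] [-0.3   0.86  3.55] [0.34 0.01 0.22]
7.575
```

View pics/c2.png

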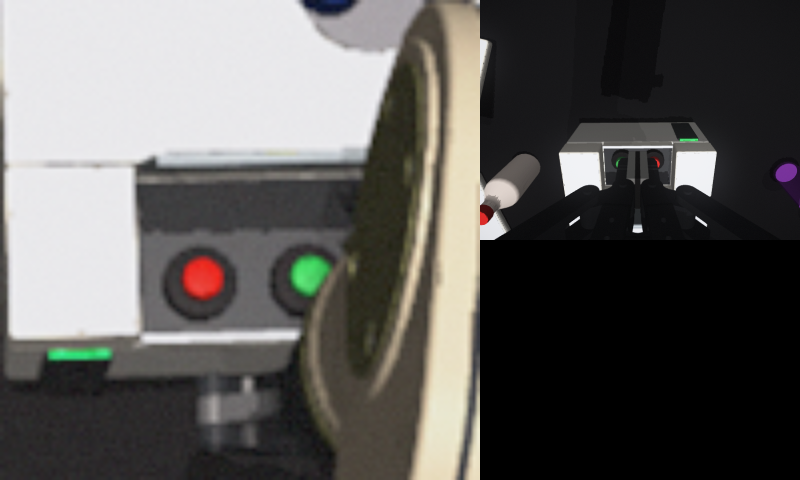

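View pics/c2s.png

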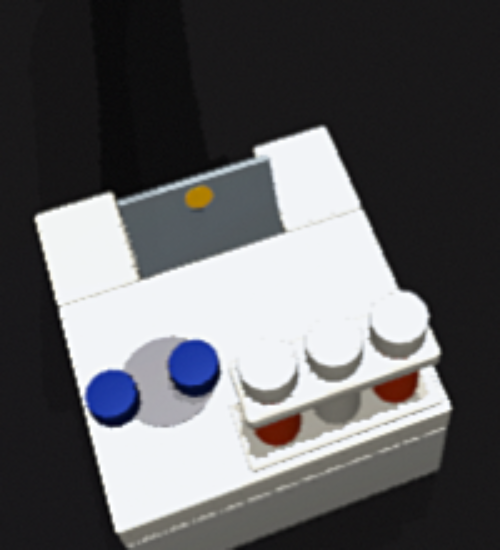

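The flap has popped open. In the enlarged top view the red button is on the left at (371,249) and the green one on the right at (397,248), so green is on the −y side. The arm partly hides green, so I locate it by colour and check it against the 52 mm spacing from red.

Run:
```python
from bench import *
from h import *
T=eyes.read_camera("top");W=eyes.read_camera("wrist");S=eyes.read_camera("scene")
def loc(p): # f,l
    d=np.array(p[:2])-HX;c,s=np.cos(YAW),np.sin(YAW);return np.round([-(d[0]*c+d[1]*s),-d[0]*s+d[1]*c],4)
for n,d in(("top",T),("wrist",W)):
  for col,rg in(("green",((45,120,60),(80,255,255))),("red",((0,150,90),(8,255,255)))):
    for c,s in blobs(d["pixels"],*rg,amin=20):
        p=onz(d,c,.126); print(n,col,c,s,p.round(4),"f,l",loc(p))
print("exp green",P(.052,-.026,-.014),"dot 1.35 proj", proj(S,P(.066*np.cos(1.35)-.003*np.sin(1.35),0,-.003+.066*np.sin(1.35)+.003*np.cos(1.35))), blobs(S["pixels"],(15,120,90),(35,255,255)))
for n,p in(("greenproj",P(.052,-.026,-.014)),("redproj",P(.052,.026,-.014))): print(n,proj(T,p))
for t in(20,25,28):
  for f in (.046,.044):
    s=solver.solve_ik(P(f,-.026,-.02),Q(t));print(t,None if s is None else np.round(s,2))
```

```text
top green [396.8 248.1] [392, 244, 11, 10, 77] [ 0.5489 -0.1216  0.126 ] f,l [ 0.0521 -0.0235]
top green [340.1 268.3] [332, 267, 16, 3, 38] [ 0.5015 -0.0159  0.126 ] f,l [0.0894 0.0862]
top red [379.8 148.5] [372, 145, 16, 9, 72] [ 0.7498 -0.0796  0.126 ] f,l [-0.1519 -0.0006]
top red [335.1 149.5] [329, 146, 15, 9, 73] [0.7409 0.0095 0.126 ] f,l [-0.1513  0.089 ]
top red [370.3 249.2] [365, 244, 11, 11, 87] [ 0.5429 -0.0711  0.126 ] f,l [0.0534 0.0273]
wrist green [416.3 278.7] [399, 276, 37, 7, 235] [ 0.4949 -0.0256  0.126 ] f,l [0.0968 0.0771]
wrist green [275.6 323.6] [272, 314, 13, 21, 94] [ 0.5446 -0.1307  0.126 ] f,l [ 0.0573 -0.0322]
wrist red [355.4 325.2] [350, 317, 10, 18, 87] [ 0.5399 -0.0671  0.126 ] f,l [0.056  0.0316]
wrist red [  6.4 437.2] [0, 423, 17, 27, 340] [ 0.6863 -0.3658  0.126 ] f,l [-0.0616 -0.2796]
exp green [np.float64(0.5492846836507246), np.float64(-0.12406709469322089), 0.126] dot 1.35 proj [259.33533558 248.18560024] [(array([91. , 37.1]), [0, 0, 172, 71, 4568]), (array([92. ,  6.5]), [89, 4, 7, 6, 16]), (array([160.2,  71. ]), [152, 68, 17, 7, 78]), (array([48.1, 88.3]), [11, 81, 74, 16, 364]), (array([259.1, 248.3]), [254, 244, 11, 9, 76])]
greenproj [398.12257187 248.00257201]
redproj [370.95386855 248.46015203]
20 [-0.6   0.1   0.84  2.08 -0.29  0.69  2.09]
20 [-0.59  0.1   0.84  2.07 -0.3   0.69  2.1 ]
25 [-0.66  0.04  0.91  2.15 -0.31  0.58  2.13]
25 [-0.65  0.04  0.9   2.14 -0.32  0.58  2.14]
28 [-0.72 -0.    0.97  2.19 -0.33  0.51  2.17]
28 [-0.72  0.01  0.97  2.19 -0.34  0.51  2.17]
```

Flap confirmed at 1.35 rad: the predicted dot pixel (259.3,248.2) matches the seen (259.1,248.3). Green is at f=52 mm, l=−25 mm, and 52 mm from red as specified. I press along a line with the tool tilted 25° so its body clears the flap.

Run:
```python
from bench import *
from h import *
q=Q(25); d=lambda k,z0:P(.047+k*np.sin(np.radians(25)),-.025,z0+k*np.cos(np.radians(25)))
robot.movep(d(.09,-.014),q)
robot.movel(d(.014,-.010),feed=.1)
s0=telemetry.sense()
x,y,z=P(.047,-.025,-.021)
a=P(.047,-.025,0.0); robot.movel(a,feed=.06); 
r=robot.movel([x,y,z],feed=.02,f_stop=8)
robot.pause(.15)
s=telemetry.sense();print(r,s["time_s"],np.round(s["eef_pos"],4),np.round([x,y,z],4),np.round(s["force"],2),np.round(s0["force"],2))
T=eyes.read_camera("top");S=eyes.read_camera("scene")
cv2.imwrite("pics/c3.png",np.hstack([cv2.resize(T["pixels"][180:300,320:440],(400,400)),cv2.resize(S["pixels"][170:370,180:380],(400,400))]))
```

```text
True 10.5833 [ 0.5544 -0.1226  0.124 ] [ 0.5542 -0.1226  0.119 ] [-5.52  0.85 10.92] [0.36 0.82 0.07]
```

View pics/c3.png

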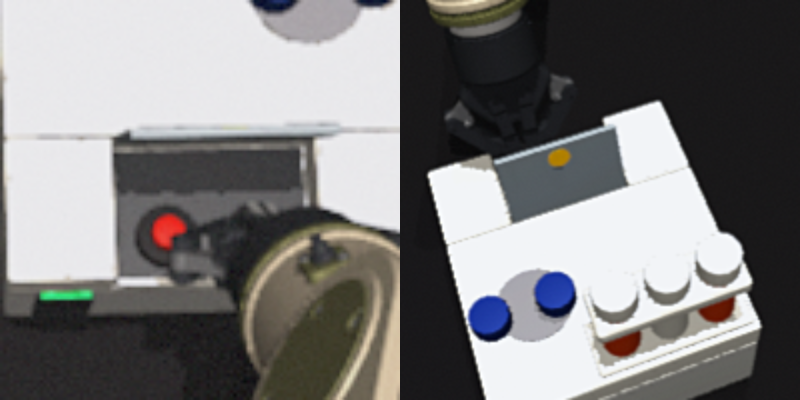

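The red button stays visible and clear of the tool, and the flap is still open. The contact force of 10.9 N is above the 4 N needed for full travel, but there is also an unexplained −5.5 N in x. I lift off and press once more in small steps to read force against depth.

Run:
```python
from bench import *
from h import *
robot.movel(P(.047,-.025,-.006),feed=.06); robot.pause(.2)
f0=np.array(telemetry.sense()["force"])
for k in range(8,21):
    r=robot.movel(P(.047,-.025,-k/1000),feed=.02)
    robot.pause(.05)
    s=telemetry.sense(); f=np.array(s["force"])-f0
    print(k,np.round(s["eef_pos"],4),f.round(1))
    if np.linalg.norm(f)>9: break
robot.pause(.1)
robot.movel(P(.047,-.025,0.004),feed=.06)
robot.movel(P(.12,-.025,.10),feed=.2)
robot.pause(.2)
T=eyes.read_camera("top");S=eyes.read_camera("scene")
print(telemetry.sense()["time_s"],np.round(f0,2))
cv2.imwrite("pics/c4.png",np.hstack([cv2.resize(T["pixels"][180:300,320:440],(400,400)),cv2.resize(S["pixels"][170:370,180:380],(400,400))]))
```

```text
8 [ 0.5541 -0.1226  0.1318] [-0.6  1.5 -0.5]
9 [ 0.5541 -0.1226  0.131 ] [ 0.5  0.2 -0.7]
10 [ 0.5542 -0.1226  0.13  ] [ 0.2 -0.3  0.5]
11 [ 0.5543 -0.1227  0.1291] [-0.2  0.5  1.1]
12 [ 0.5543 -0.1226  0.1281] [0.2 0.8 2.1]
13 [ 0.5543 -0.1226  0.1271] [0.8 0.2 2.6]
14 [ 0.5543 -0.1226  0.1261] [0.1 0.2 2.2]
15 [ 0.5543 -0.1226  0.1251] [ 1.  -0.2  2.8]
16 [ 0.5544 -0.1227  0.1242] [-1.5 -0.3  7. ]
17 [ 0.5546 -0.1227  0.1238] [-9.4  1.5 16.2]
15.8833 [-0.1  -0.46  0.15]
```

View pics/c4.png

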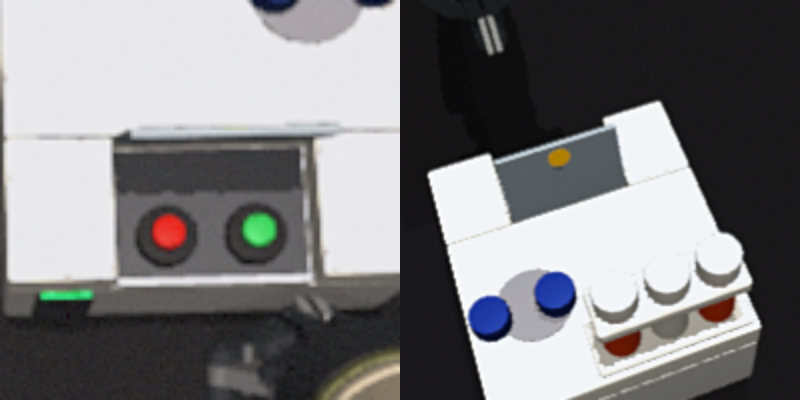

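The second press gave clean readings: contact at z=0.1293, a soft spring of 2–3 N, and a hard stop at 0.1243, so the full 5 mm of travel. Afterwards both buttons show fully up, with green at (397,249). Now I go over and behind the flap and push it over in an arc.

Run:
```python
from bench import *
from h import *
h=.008
robot.movep(P(.10,0,.19),Q()); robot.movel(P(-.035,0,.16),feed=.2); robot.movel(P(-.035,0,.057),feed=.15)
f0=np.array(telemetry.sense()["force"])
ths=np.linspace(1.42,.12,9); rs=np.linspace(.060,.074,9)
for th,r in zip(ths,rs):
    p=P(r*np.cos(th)-.003*np.sin(th)-h,0,-.003+r*np.sin(th)+.003*np.cos(th))
    hit=robot.movel(p,feed=.07,f_stop=15)
    s=telemetry.sense();print(round(th,2),hit,np.round(s["eef_pos"],4),np.round(np.array(s["force"])-f0,1))
    if hit: break
print(s["time_s"])
T=eyes.read_camera("top");S=eyes.read_camera("scene")
cv2.imwrite("pics/c5.png",np.hstack([cv2.resize(T["pixels"][140:300,310:470],(400,400)),cv2.resize(S["pixels"][170:370,180:380],(400,400))]))
```

```text
1.42 False [ 0.6009 -0.0928  0.1971] [ 1.5 -0.6 -0.6]
1.26 False [ 0.5907 -0.0942  0.1969] [ 1.  -0.7  0.2]
1.1 False [ 0.5804 -0.095   0.195 ] [ 2.1 -1.3  1. ]
0.93 False [ 0.5702 -0.096   0.1913] [ 1.3 -0.9  1.9]
0.77 False [ 0.5606 -0.0969  0.1858] [ 0.4 -1.7  2.2]
0.61 False [ 0.5519 -0.0977  0.1787] [ 0.5 -0.5  2.6]
0.45 False [ 0.5442 -0.0984  0.1699] [-0.  -0.4  2.3]
0.28 False [ 0.5381 -0.0989  0.16  ] [-0.5 -0.3  3.1]
0.12 False [ 0.5335 -0.0993  0.1488] [-0.7  0.4  2.5]
21.275
```

View pics/c5.png

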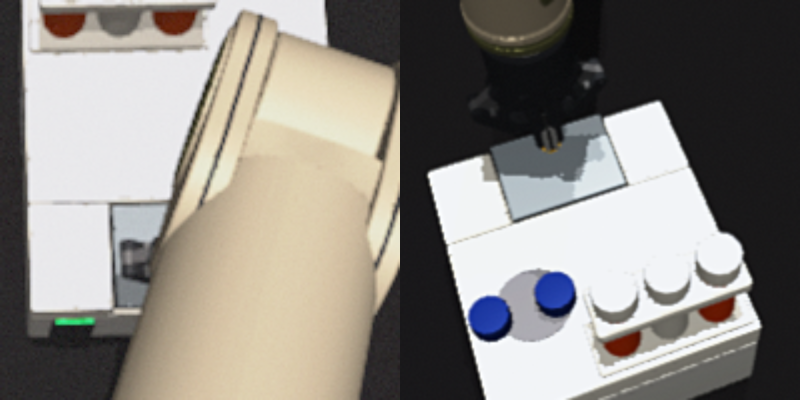

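The picture shows the flap nearly shut with the tip on it near the dot, and the force is a steady 2–3 N. Now I press it home and release vertically.

Run:
```python
from bench import *
from h import *
s0=telemetry.sense()
r=robot.movel(P(.068,0,-.012),feed=.02,f_stop=8.5)
s=telemetry.sense();print(r,np.round(s["eef_pos"],4),np.round(s["force"],1))
robot.pause(.1)
robot.movel(P(.068,0,.03),feed=.06); robot.movel(P(.12,0,.16),feed=.2)
robot.pause(.6)
T=eyes.read_camera("top");S=eyes.read_camera("scene")
print(telemetry.sense()["time_s"],blobs(S["pixels"],(15,120,90),(35,255,255),40), [ (c,s[4],onz(S,c,.155).round(3)) for c,s in blobs(S["pixels"],(105,150,60),(125,255,255),150)])
cv2.imwrite("pics/c6.png",np.hstack([cv2.resize(T["pixels"][140:300,310:470],(400,400)),cv2.resize(S["pixels"][170:370,180:380],(400,400))]))
cv2.imwrite("pics/scene6.png",S["pixels"])
```

```text
True [ 0.5329 -0.0995  0.1352] [ 0.4 -0.3  2.6]
24.4833 [(array([91.2, 36.9]), [0, 0, 172, 71, 4584]), (array([160.3,  71. ]), [152, 68, 17, 7, 80]), (array([48. , 88.3]), [11, 81, 74, 16, 368]), (array([255., 243.]), [251, 239, 9, 9, 67])] [(array([115. ,  67.9]), 1505, array([-0.076, -0.349,  0.155])), (array([ 52.3, 278.8]), 2627, array([ 0.523, -0.47 ,  0.155])), (array([256.9, 315.1]), 290, array([ 0.691, -0.124,  0.155])), (array([224.2, 327.4]), 306, array([ 0.699, -0.182,  0.155])), (array([472.8, 403.2]), 5832, array([0.921, 0.173, 0.155]))]
```

View pics/c6.png

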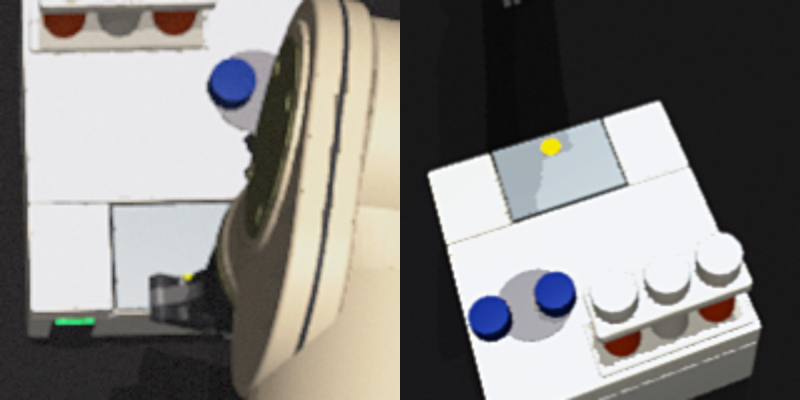

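View pics/scene6.png

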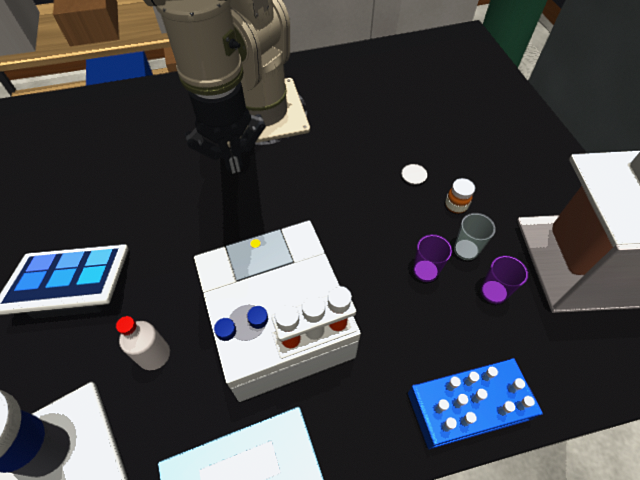

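The dot is back at (255.0,243.0); at the start it was (255.0,243.1), so the flap is flush after release. The caps' pixels match the start to within 0.1, and the beaker, jar, bottle and dish look unchanged. The arm is clear of everything, so I hand in.

```bash
python3 -c "
from bench import order
print(order.finish_job())"
```

```text
the job is handed in; nothing more can be done
None
```

I ran the full rinse-start sequence and handed the job in at about 24.5 s of the 48 s allowed. The hand-in gives no verdict.

- **Open:** I pressed the shut flap at the dot to its stop and let go, and it popped fully open. The dot's position in the image matched 1.35 rad.
- **Green button:** I pressed it on the right-hand side with the tool tilted to clear the flap. The first press stopped at 11 N with an unexplained sideways force of 5.5 N. I pressed once more in small steps, and the forces showed the full 5 mm of travel, then a hard stop (16 N, with 9 N sideways). Both buttons were up afterwards.
- **Close:** I pushed the flap over from behind in an arc at 2–3 N, pressed it home to the same depth as the first press, and let go.

In the last check the dot was back within 0.1 pixel of its starting position, so the flap is flush. The caps were also within 0.1 pixel. The beaker, jar, bottle and dish looked unmoved and upright by eye, but I did not measure them. The tool stayed clear of the red button throughout.

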